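# Load the calibration slide into the roast colour meter

## Robot

A 6-joint arm with a two-finger parallel gripper is mounted at the origin on the work surface. World frame = base frame: x ahead of the robot, y to its left, z up, the work surface at z = 0. Lengths are in mm, angles in degrees, forces in N, time in s.
With the tool pointing down it reaches from about 350 to 850 mm from the base axis. Payload 8.1 kg.
Tool frame: the origin (TCP) lies midway between the tips of the shut fingers; the grasp point (between the pads) lies 19 mm behind it; z points along the fingers, y is the line along which they close (so a half turn about z gives the same grasp; the last joint's range is limited). The gripper opens to 85 mm and grips with 20 to 120 N. Pads are 22 mm wide; open, the fingers measure 114 mm over their backs; the gripper's body (76 mm by 85 mm) begins 54 mm behind the grasp point. The pads swing forward as they close: fully open they stand 13 mm farther back than shut.
Start: joints at [68.675, 7.471, 85.268, -0, 87.261, -4.893], TCP at [169.709, 575.503, 231.292] pointing down, gripper open.
Joint ranges: [-169.43, 169.43], [-51.17, 129.36], [1.28, 143.12], [-76.62, 256.62], [0, 156.53], [-152.29, 152.29]. Speed limits (degrees/s): [136.94, 136.94, 159.86, 180, 180, 180].

## Interface

Orientations are given as [roll, pitch, yaw] about the fixed x, y, z axes, in that order (R = Rz(yaw) Ry(pitch) Rx(roll)).
In Python, from bench import sense, snapshot, camera_params, hand_in, masks_of, pinpoint gives the robot as it stands.
- The arm moves only by the tool step_arm, never from a script. Its argument "targets" is a list of rows, each an object with "angular": the turn, a rotation vector about the tool's x, y, z scaled (see below), a list of three; "dp": the shift along the tool's x, y, z scaled (see below), a list of three; "fingers": the closure, from 0 (fully open) to 1 (shut). A call has exactly 8 rows; each row is the pose to reach, as a shift and turn from the pose commanded when the call began, along the tool's axes at that moment, turning the shorter way round; what a row does not reach only later rows make up. The controller multiplies each number of a shift by 0.2 m and each number of a turn by 180 degrees. A row lasts 1/8 s, in which the tool goes at most 62.5 mm and 10.7 degrees, less where a joint would pass 70% of its speed; a pose out of reach is approached as far as the arm can. A call with a number of a shift or a turn outside -1 to 1 is refused whole. A call with a gripper value outside its range is refused whole. The fingers move at their own pace and stop on an object; "newtons" is the grip in N (left out, the last holds). Time passes only in rows, so rows that repeat a pose let the fingers close, or fill a call up. It gives the time, the measured TCP pose, the force, the opening and the grip force at its end, in the units of the state.
- sense(): the state, without advancing time (a new reading comes with each control period).
- snapshot(name): name is "side" or "top"; returns the picture (400x640x3 uint8, blue, green, red); there is no depth.
- camera_params(name): a dict with "vfov" (degrees; the focal length in pixels is half the picture's height over the tangent of half this angle, whatever the lens; pixels are square), "cx", "cy" (the principal point, pixels), "R" (3x3) and "t" (3): a world point X has camera coordinates R X + t. Camera axes: x right, y down, z forward; pixel columns grow to the right and rows downward; lengths in mm; the calibration is good to about 2 mm. A picture is of the moment at which its call begins. camera_params takes no time and is no camera call.
- hand_in(): hands the job in; it is judged then, once.
Trained networks look in the newest picture that a camera, given by its name, has taken for a name from the list of things; names that differ only in an ending like _2 or _b are one class to them, and where a whole thing is asked for, a point or a joint stands for the part that bears it (a point fixed in the world has none). Each returns a list of dicts, best first, with "conf" (0 to 1); they miss things now and then, are a little off and sometimes report something else, mostly with a low value. They report only what shows in the picture. A call takes as long as a camera call. They do not tell look-alikes from the thing itself.
- masks_of(camera, label): "pixels" (400x640 bool, what is visible of it) and "at" ([column, row] in pixels, amid what is visible of it).
- pinpoint(camera, label): "at" ([column, row] in pixels: a listed point, or the origin of a listed thing).
The state is a dict: "time": time; "joint_pos": joint angles; "qd": joint speeds; "joint_efforts": joint torques, N m; "tool_pos": TCP position; "tcp_rot": TCP orientation; "ft_force": force on the tool from outside, world axes, zero at the start; "wrist_torque": the same for the moment, N m; "finger_gap": finger opening in mm; "grip_force": force on a finger pad.
Only numpy, scipy, OpenCV 4.12 (cv2) and the standard library are available. Lean on these libraries where they do the work, as an engineer would, in place of code of your own. Each camera call takes 0.05 s, during which the arm holds its last target. There are 200 camera calls.

## Task

Press the calibration slide down hard on its sprung lift plate with the fingertips and, keeping it pressed down, push it along the track under the bridge and the leaf spring until it is fully home against the meter's head, so that the lift plate springs up behind it; then let go. Do not pick the slide up, and leave the bowls, sandglass, spoon, tray and tumbler where they stand.

Things in the scene. Friction and masses are not known exactly. Their poses are not given: they have to be found in the camera images.
- meter: Roast colour meter, a low grey base 355 x 100 mm fixed to the table. Origin on the table under the track's centre line; x = loading direction, z up. In this frame (mm): channel 59 wide between 6 mm guide walls, tops z 36, x -143 to 147. Floor: the lift plate from x -135 to -3, then the fixed bed, top z 20, from x -3 to 147. The head (70 high) stands at x 145.5 to 205.
- bridge (a point): Middle of the underside of the dark steel bridge across the channel, at meter x = 66, z = 38 mm. The bridge spans meter x = 60 to 72 mm, its top is at z = 48 mm, and it is 92 mm wide.
- stop (a point): Point on the face of the meter's head (meter x = 145.5, z = 27 mm): the stop that the slide's nose must meet.
- slide: Loose flat aluminium bar 140 x 56 x 14 mm, about 160 g, lying on the raised lift plate. Origin on its underside, 60 mm from its rear end and 80 mm from its nose; x points to the nose. The nose is blunt: raised, its top (meter z 42.5 mm) hits the bridge; pressed down it is at 34.5 mm and passes under. Starts at meter x -65 to -30 mm; when home it is at meter x 65.5, z 20 mm.
- press_pad (a point): Where to press: on top of the slide's flat rear part with a thin rubber patch, 37 mm behind the slide's origin, 14 mm above it. The flat part runs from the slide's rear end (x = -60 mm) to the rib (x = -20 mm), 56 mm wide.
- rib (a point): Middle of the rear face of the slide's dark crosswise rib (slide x = -20, z = 19 mm), which takes the push. The rib is 8 mm long, 50 mm wide and stands 10 mm above the slide's top. It stays short of the bridge when the slide is home.
- lift (a joint): Travel of the lift plate: 0 m = up (top at meter z = 28.5 mm), 0.008 m = fully down (20.5 mm, just above the bed). A spring pushes it up with about 7 N when up, 12 N when fully down. When the slide's rear end has passed the plate's end (meter x = -3 mm) the plate springs up behind it.
- lift_top (a point): Centre of the lift plate's upper face; it moves up and down with the plate. The plate is 132 mm long and 56 mm wide.
- leaf: Leaf spring, a bent steel strip 36 mm wide hinged under the bridge. Origin at its root (meter x 64, z 46 mm). It slopes down to its lowest point at meter x 96 mm, underside z 30.5 mm, then curls up to x 112 mm. The slide's nose lifts it about 4 mm; it then presses on the slide with 3 to 5 N, and resists the push by a few newtons.
- bowl_a: White ceramic cupping bowl, 90 mm across, 62 mm high, beside the meter; leave it. Origin at the centre of its foot.
- bowl_b: The same kind of bowl, apart on the table; leave it.
- bowl_c: The same kind of bowl, apart on the table; leave it.
- sandglass: Sandglass timer in a dark wooden frame 36 x 90 x 88 mm high, beside the meter; leave it. Origin at the centre of its foot.
- spoon: Steel cupping spoon 150 mm long lying beside the meter; leave it. Origin near its middle, underside.
- sample_tray: Empty blue sample tray 150 x 100 x 28 mm; leave it. Origin at the centre of its underside.
- tumbler: Glass tumbler 76 mm across, 85 mm high; leave it. Origin at the centre of its foot.
Mind the look-alikes: they are no part of the job. Leave any orange look-alike of the slide alone.

How it is judged (in metres and radians):
On the way, in this order (a step that is already met when the one before it is completed fails the run):
1. the slide is pressed down by the fingers, with the lift plate at least 5.5 mm down (value of joint lift above 0.0055 m and contact force between the fingers and slide above 4 N), for 0.05 s.
2. still pressed by the fingers, the slide's nose is under the leaf spring and lifts it (x of slide in the frame of meter above 0.035 m and contact force between slide and leaf above 0.5 N and contact force between the fingers and slide above 2 N), for 0.05 s.
At the end, for the whole second after the job is handed in: The slide lies flat on the bed at rest with its nose within 4 mm of the stop, held down by the leaf spring, and the lift plate has risen (within 1.5 mm of its top position) behind it (x of slide in the frame of meter above 0.0615 m and z of slide in the frame of meter below 0.0225 m and angle between slide's own z axis and vertical below 0.05 rad and angle between the x axis of slide and the x axis of meter, either way round below 0.08 rad and contact force between slide and leaf above 0.5 N and value of joint lift below 0.0015 m and linear speed of slide below 0.01 m/s); the robot touches nothing.
It fails at once if the slide is lifted more than 7 mm off the raised lift plate, or out of the track (z of slide in the frame of meter above 0.0355 m or angle between slide's own z axis and vertical above 0.3 rad).
It fails at once if a bystander is moved more than 15 mm (distance of any of bowl_a, bowl_b, bowl_c, sandglass, spoon, sample_tray, tumbler from where it was at the start of the episode above 0.015 m).
It also fails if it takes over 32 s, if anything falls off the work surface, if the arm or the gripper's body presses on something with over 40 N, if the wrist force passes 120 N, or if a joint passes its speed limit or range.

## Working session

There is one attempt and no reset: what is moved stays moved. The work goes in short steps, Python scripts to look and compute and a tool call to move; the robot and the scene stay as the last step left them, time stands still between calls to the robot, and variables do not carry over. Pictures are saved under pics/ and viewed, at most 10 in all, crops included, and the job is handed in when it is done.

Besides the shell and the picture viewer there is one more tool, called after "Emit:" as name(argument=value, ...) on one line, values as JSON. step_arm: Moves the arm, as the interface text tells. Its arguments: {"type":"object","properties":{"targets":{"type":"array","items":{"type":"object","properties":{"angular":{"type":"array","items":{"type":"number","minimum":-1,"maximum":1}},"dp":{"type":"array","items":{"type":"number","minimum":-1,"maximum":1}},"fingers":{"type":"number"}}}},"newtons":{"type":"number"}},"required":["targets"]}

```bash
mkdir -p pics; cat > h.py <<'E'
import numpy as np, cv2
from bench import *
def K(n):
    c=camera_params(n); f=200/np.tan(np.radians(c['vfov'])/2)
    return f,c['cx'],c['cy'],np.array(c['R']),np.array(c['t'])
def proj(n,X):
    f,cx,cy,R,t=K(n); p=R@np.array(X,float)+t; return np.array([cx+f*p[0]/p[2],cy+f*p[1]/p[2]])
def ray(n,uv):
    f,cx,cy,R,t=K(n); d=R.T@np.array([(uv[0]-cx)/f,(uv[1]-cy)/f,1]); return -R.T@t,d
def atz(n,uv,z):
    o,d=ray(n,uv); return o+d*(z-o[2])/d[2]
def tri(a,b):
    o1,d1=ray('side',a);o2,d2=ray('top',b)
    s=np.linalg.lstsq(np.c_[d1,-d2],o2-o1,rcond=None)[0]
    p,q=o1+d1*s[0],o2+d2*s[1]; return (p+q)/2,np.linalg.norm(p-q)
E
python3 - <<'E'
from h import *
np.set_printoptions(precision=1,suppress=True)
for n in('side','top'):
    im=snapshot(n); cv2.imwrite(f'pics/{n}0.png',im)
    o,d=ray(n,(320,200)); print(n,o,d)
    for l in ['meter','bridge','stop','slide','press_pad','rib','lift_top','leaf','bowl_a','sandglass','spoon','sample_tray','tumbler']:
        print(l,[(np.round(r['at'],1).tolist(),round(r['conf'],2)) for r in pinpoint(n,l)[:4]])
E
```

```text
side [ 332.8 -925.5  714.3] [ 0.2  0.8 -0.5]
meter [([320.6, 219.6], 0.57), ([318.6, 216.9], 0.57)]
bridge [([327.5, 190.2], 0.72), ([321.4, 219.9], 0.54)]
stop [([326.5, 182.0], 0.78)]
slide [([317.6, 216.7], 0.87), ([224.9, 204.0], 0.76), ([245.9, 279.8], 0.56)]
press_pad [([251.6, 286.1], 0.91), ([317.1, 224.8], 0.89), ([224.4, 205.2], 0.56)]
rib [([251.0, 280.1], 0.88), ([321.3, 219.5], 0.75), ([225.4, 202.8], 0.73)]
lift_top [([319.9, 224.1], 0.66)]
leaf [([317.6, 224.4], 0.63), ([322.7, 192.5], 0.44), ([320.7, 218.4], 0.23)]
bowl_a [([334.1, 352.9], 0.98), ([414.3, 356.0], 0.76), ([318.7, 224.6], 0.72), ([375.5, 236.1], 0.7)]
sandglass [([368.6, 190.7], 0.68), ([323.1, 219.7], 0.15)]
spoon [([282.9, 215.1], 0.93)]
sample_tray [([255.4, 159.7], 0.71)]
tumbler [([305.2, 157.7], 0.61), ([256.8, 163.3], 0.43)]
top [ 431.4   18.9 1267. ] [ 0.1  0.  -1. ]
meter [([305.6, 200.7], 0.86)]
bridge [([280.4, 197.7], 0.85)]
stop [([257.8, 185.6], 0.86), ([446.0, 177.0], 0.57)]
slide [([360.9, 271.3], 0.7), ([315.5, 205.8], 0.67), ([262.8, 273.6], 0.56), ([324.9, 206.1], 0.26)]
press_pad [([372.1, 261.6], 0.82), ([271.9, 276.3], 0.75)]
rib [([370.9, 270.3], 0.97), ([318.2, 208.5], 0.64), ([269.5, 275.5], 0.6)]
lift_top [([325.2, 206.9], 0.57)]
leaf [([284.3, 195.3], 0.55), ([322.6, 206.7], 0.43)]
bowl_a [([446.8, 179.2], 0.7), ([331.1, 161.6], 0.69), ([438.2, 223.7], 0.68)]
sandglass [([269.8, 154.4], 0.76)]
spoon [([290.1, 229.7], 0.93)]
sample_tray [([325.6, 208.3], 0.69), ([187.3, 242.6], 0.57)]
tumbler [([200.7, 188.1], 0.86), ([288.4, 194.3], 0.22)]
```

```bash
python3 - <<'E'
import cv2
a=cv2.imread('pics/top0.png'); cv2.imwrite('pics/t1.png',cv2.resize(a[120:300,170:470],(800,480),interpolation=2))
a=cv2.imread('pics/side0.png'); cv2.imwrite('pics/s1.png',cv2.resize(a[140:300,200:440],(800,533),interpolation=2))
E
```

```text
(no output)
```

View pics/t1.png

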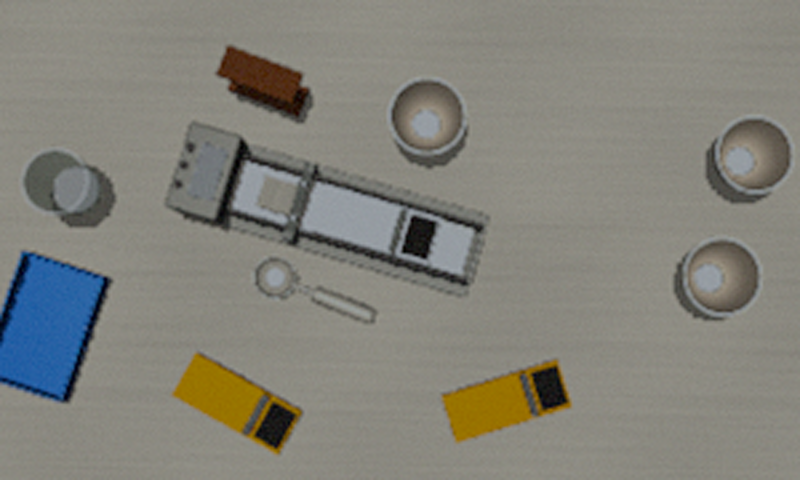

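View pics/s1.png

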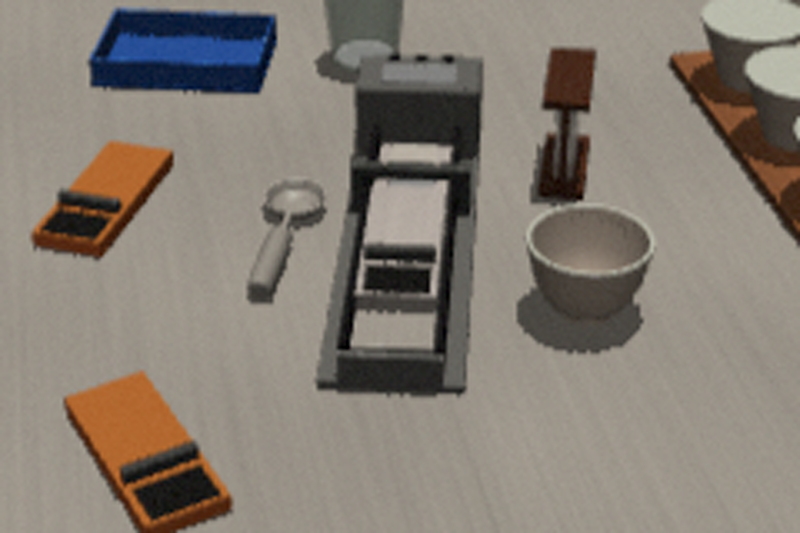

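The true slide is the silver one in the meter's track: pad at top (327.5, 209) and side (319, 223). The look-alikes are two orange bars, at top (266, 273) and (367, 269), and side (225, 203) and (246, 280). Both crops agree, so I choose the silver one.

```bash
cat > fit.py <<'E'
from h import *
from scipy.optimize import least_squares
np.set_printoptions(precision=1,suppress=True)
obs=[('top',(257.8,185.6),(145.5,0,27)),('top',(280.4,197.7),(66,0,38)),('side',(326.5,182),(145.5,0,27)),('side',(327.5,190.2),(66,0,38)),
('side',(295.4,256.4),(-150,50,0)),('side',(339.5,256.4),(-150,-50,0)),('top',(344.4,229.9),(-150,50,0)),('top',(353,200),(-150,-50,0))]
def W(p,m):
    c,s=np.cos(p[2]),np.sin(p[2]); return np.array([p[0]+c*m[0]-s*m[1],p[1]+s*m[0]+c*m[1],m[2]])
g0=atz('top',(305.6,200.7),0); a=atz('top',(257.8,185.6),27); b=atz('top',(348.7,215),0)
r=least_squares(lambda p:np.concatenate([proj(n,W(p,m))-uv for n,uv,m in obs]),[g0[0],g0[1],np.arctan2(*(a-b)[1::-1])],loss='soft_l1',x_scale=[10,10,.1])
p=r.x; print('meter',p[:2],np.degrees(p[2])); 
for n,uv,m in obs: print(n,m,proj(n,W(p,m))-uv)
def M(X): d=X[:2]-p[:2]; c,s=np.cos(p[2]),np.sin(p[2]); return np.array([c*d[0]+s*d[1],-s*d[0]+c*d[1],X[2]])
for nm,a,b in [('pad',(319.4,223.4),(327.5,208.9)),('ribtop',(320,215.2),(319.2,207))]:
    X,e=tri(a,b); print(nm,X,e,'meter',M(X))
    z=42.5 if nm=='pad' else 52; print(' top@z',M(atz('top',b,z)),'side@z',M(atz('side',a,z)))
for l,b in [('bowl',(330.5,162)),('sg',(268,153)),('spoon',(290,229.7))]: print(l,M(atz('top',b,60 if l!='spoon' else 5)))
s=sense(); print(s['tool_pos'],s['tcp_rot'],s['finger_gap'],s['time'])
E
python3 fit.py
```

```text
meter [544.3  74.3] 73.59130917834071
top (145.5, 0, 27) [-0.6 -0. ]
top (66, 0, 38) [ 1.1 -4.9]
side (145.5, 0, 27) [-0.1 -2.1]
side (66, 0, 38) [-3.2  1.7]
side (-150, 50, 0) [-0.4 -0.3]
side (-150, -50, 0) [0.  1.8]
top (-150, 50, 0) [-0.6 -0.2]
top (-150, -50, 0) [ 0.1 -0.8]
pad [518.1  -3.4  43.9] 5.499806191019944 meter [-81.9   3.2  43.9]
 top@z [-82.3   5.8  42.5] side@z [-79.3   0.6  42.5]
ribtop [523.9  21.6  49.1] 7.129391972116595 meter [-56.3   4.6  49.1]
 top@z [-56.8   8.4  52. ] side@z [-59.7   0.8  52. ]
bowl [ -49.3 -130.8   60. ]
sg [ 138.6 -101.3   60. ]
spoon [ 9.9 99.4  5. ]
[169.7 575.5 231.3] [-180.    -0.   163.6] 85.47062505886034 1.4
```

```bash
python3 - <<'E'
s=open('fit.py').read()
s=s.replace("(257.8,185.6),(145.5","(258,188.5),(145.5").replace("(280.4,197.7),(66","(283,197.2),(66").replace("(326.5,182),","(325,183),").replace("(327.5,190.2),","(323.8,191.8),")
s=s.replace("('top',(353,200)","('top',(353,200)")
open('fit.py','w').write(s)
E
python3 fit.py
python3 - <<'E'
import cv2
a=cv2.imread('pics/top0.png'); cv2.imwrite('pics/t2.png',cv2.resize(a[155:240,230:365],(800,504),interpolation=2))
E
```

```text
meter [541.2  72.9] 74.55759187464632
top (145.5, 0, 27) [-0.6 -1.2]
top (66, 0, 38) [-1.2 -3. ]
side (145.5, 0, 27) [-0.5 -2.8]
side (66, 0, 38) [-1.   0.5]
side (-150, 50, 0) [-0.5  0.5]
side (-150, -50, 0) [0.  2.2]
top (-150, 50, 0) [0.3 0.1]
top (-150, -50, 0) [ 0.5 -0.6]
pad [518.1  -3.4  43.9] 5.499806191019944 meter [-79.7   2.   43.9]
 top@z [-80.1   4.6  42.5] side@z [-77.2  -0.6  42.5]
ribtop [523.9  21.6  49.1] 7.129391972116595 meter [-54.1   3.   49.1]
 top@z [-54.5   6.8  52. ] side@z [-57.5  -0.8  52. ]
bowl [ -49.4 -132.5   60. ]
sg [ 139.1 -106.2   60. ]
spoon [13.8 96.7  5. ]
[169.7 575.5 231.3] [-180.    -0.   163.6] 85.47062505886034 1.4
```

View pics/t2.png

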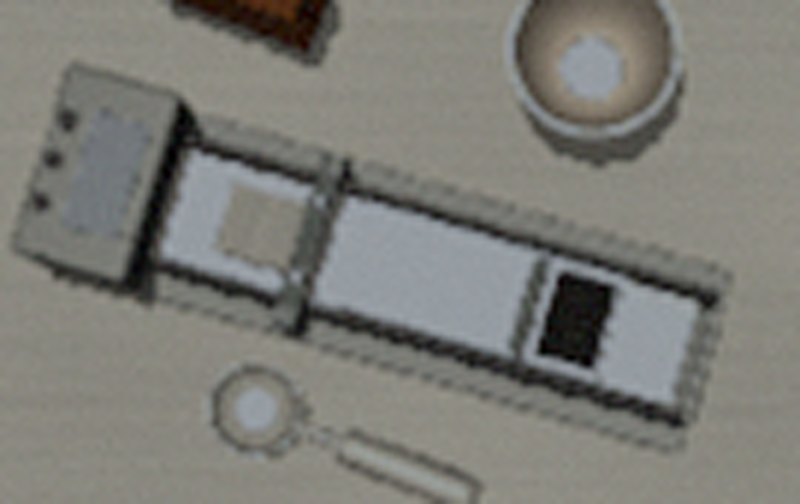

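```bash
python3 - <<'E'
s=open('fit.py').read()
i=s.index('obs=');j=s.index('def W')
new='''T=lambda u,v:(230+u/5.926,155+v/5.926)
S=lambda u,v:(200+u/3.333,140+v/3.333)
obs=[('top',T(733,268),(-150,-50,0)),('top',T(683,448),(-150,50,0)),('top',T(345,165),(66,-46,48)),('top',T(297,330),(66,46,48)),
('top',T(185,95),(145.5,-50,70)),('top',T(128,285),(145.5,50,70)),('top',T(72,65),(205,-50,70)),('top',T(15,250),(205,50,70)),
('side',S(318,388),(-150,50,0)),('side',S(465,390),(-150,-50,0)),('side',S(357,93),(145.5,50,70)),('side',S(482,93),(145.5,-50,70)),('side',S(361,58),(205,50,70)),('side',S(482,60),(205,-50,70)),('side',S(351,158),(66,46,48)),('side',S(472,162),(66,-46,48))]
'''
s=s[:i]+new+s[j:]
s=s.replace("(327.5,208.9)","(327,208.8)").replace("(319.2,207)","(319.9,206.8)")
open('fit.py','w').write(s)
E
python3 fit.py
```

```text
meter [540.2  68.8] 74.51529130222143
top (-150, -50, 0) [ 1.1 -0.5]
top (-150, 50, 0) [ 0.8 -0.2]
top (66, -46, 48) [-1.  -3.2]
top (66, 46, 48) [-1.6 -1.9]
top (145.5, -50, 70) [ 0.2 -1.1]
top (145.5, 50, 70) [-0.  -1.1]
top (205, -50, 70) [ 0.2 -1.6]
top (205, 50, 70) [-0.2 -0.8]
side (-150, 50, 0) [-0.7  1.7]
side (-150, -50, 0) [-0.1  2.8]
side (145.5, 50, 70) [-1.4 -1.4]
side (145.5, -50, 70) [-1.1 -0.4]
side (205, 50, 70) [-0.7 -1.4]
side (205, -50, 70) [-0.6 -1.1]
side (66, 46, 48) [-0.6  1.9]
side (66, -46, 48) [-0.7  1.8]
pad [518.4  -1.9  42.8] 5.448917761527817 meter [-74.    2.1  42.8]
 top@z [-74.3   4.8  42.5] side@z [-72.9  -0.5  42.5]
ribtop [524.   19.6  50.5] 6.186719593662111 meter [-51.8   2.5  50.5]
 top@z [-52.2   5.7  52. ] side@z [-53.3  -0.7  52. ]
bowl [ -45.1 -132.5   60. ]
sg [ 143.4 -106.    60. ]
spoon [17.9 96.8  5. ]
[169.7 575.5 231.3] [-180.    -0.   163.6] 85.47062505886034 1.4
```

Emit:
step_arm(targets=[{"dp": [-0.1,-0.1,0],"fingers": 1},{"dp": [-0.25,-0.23,0],"fingers": 1},{"dp": [-0.45,-0.41,0],"fingers": 1},{"dp": [-0.65,-0.6,0],"fingers": 1},{"dp": [-0.83,-0.76,0],"fingers": 1},{"dp": [-0.83,-0.76,0],"fingers": 1},{"dp": [-0.83,-0.76,0],"fingers": 1},{"dp": [-0.83,-0.76,0],"fingers": 1}], newtons=40)

```text
validation failed for argument at $.ta...
```

Emit:
step_arm(targets=[{"dp": [-0.2,-0.18,0],"fingers": 1},{"dp": [-0.4,-0.36,0],"fingers": 1},{"dp": [-0.6,-0.54,0],"fingers": 1},{"dp": [-0.8,-0.74,0],"fingers": 1},{"dp": [-1,-0.92,0],"fingers": 1},{"dp": [-1,-0.92,0],"fingers": 1},{"dp": [-1,-0.92,0],"fingers": 1},{"dp": [-1,-0.92,0],"fingers": 1}])

```text
validation failed for argument at $.ta...
```

Emit:
step_arm(targets=[{"dp": [-0.2,-0.18,0],"fingers": 1},{"dp": [-0.4,-0.36,0.1],"fingers": 1},{"dp": [-0.55,-0.5,0.3],"fingers": 1},{"dp": [-0.66,-0.6,0.5],"fingers": 1},{"dp": [-0.66,-0.6,0.65],"fingers": 1},{"dp": [-0.66,-0.6,0.65],"fingers": 1},{"dp": [-0.66,-0.6,0.65],"fingers": 1},{"dp": [-0.66,-0.6,0.65],"fingers": 1}])

```text
validation failed for argument at $.ta...
```

```bash
python3 - <<'E'
from h import *
np.set_printoptions(precision=1,suppress=True)
s=sense(); X=np.array(s['tool_pos']); print(X,s['tcp_rot'],s['ft_force'],s['finger_gap'],s['time'])
for n in('top','side'):
    im=snapshot(n); cv2.imwrite(f'pics/{n}1.png',im)
    p=proj(n,X); print(n,p,proj(n,[518,-2,42.5]))
    cv2.imwrite(f'pics/{n}1c.png',cv2.resize(im[150:270,260:400],(700,600),interpolation=2))
a,b=cv2.imread('pics/top1c.png'),cv2.imread('pics/side1c.png')
cv2.imwrite('pics/both1.png',cv2.resize(np.hstack([a,b]),(800,343)))
E
```

```text
[169.7 575.5 231.3] [-180.    -0.   163.6] [-1.2 -0.3 -0.2] 85.47062505886034 1.4
top [ 95.1 338.9] [327.2 208.1]
side [161.2  73.6] [318.1 223.7]
```

View pics/side1c.png

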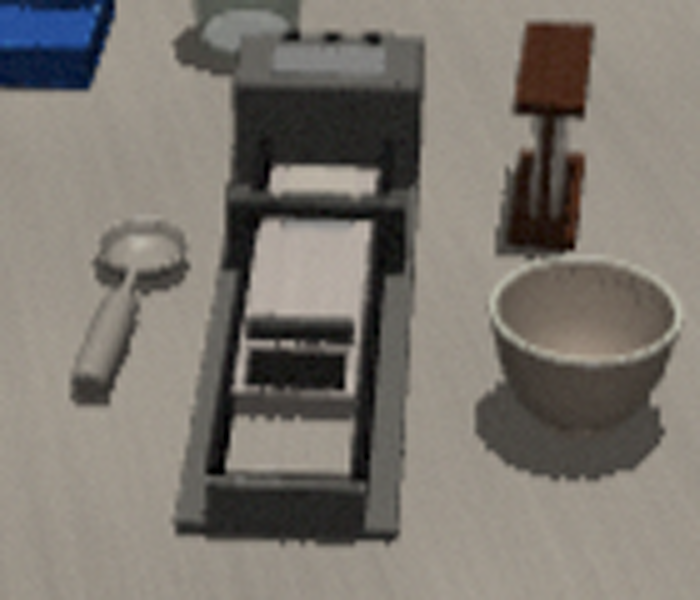

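The calls were refused because the rows had no "angular", and the arm hasn't moved. The picture still shows the silver slide with its pad at about side (319, 224).

Emit:
step_arm(targets=[{"angular": [0,0,0],"dp": [-0.1,-0.1,0],"fingers": 1},{"angular": [0,0,0],"dp": [-0.25,-0.23,0],"fingers": 1},{"angular": [0,0,0],"dp": [-0.45,-0.41,0],"fingers": 1},{"angular": [0,0,0],"dp": [-0.65,-0.6,0],"fingers": 1},{"angular": [0,0,0],"dp": [-0.83,-0.76,0],"fingers": 1},{"angular": [0,0,0],"dp": [-0.83,-0.76,0],"fingers": 1},{"angular": [0,0,0],"dp": [-0.83,-0.76,0],"fingers": 1},{"angular": [0,0,0],"dp": [-0.83,-0.76,0],"fingers": 1}], newtons=40)

```text
time: 2.5
tool_pos: [285.4, 383.6, 231.3]
tcp_rot: [180.0, -0.0, 163.6]
ft_force: [-0.4, -0.8, -0.2]
finger_gap: 0.1
grip_force: 0.0
```

Emit:
step_arm(targets=[{"angular": [0,0,0],"dp": [-0.2,-0.18,0],"fingers": 1},{"angular": [0,0,0],"dp": [-0.4,-0.36,0],"fingers": 1},{"angular": [0,0,0],"dp": [-0.6,-0.54,0],"fingers": 1},{"angular": [0,0,0],"dp": [-0.8,-0.74,0],"fingers": 1},{"angular": [0,0,0],"dp": [-1,-0.92,0],"fingers": 1},{"angular": [0,0,0],"dp": [-1,-0.92,0],"fingers": 1},{"angular": [0,0,0],"dp": [-1,-0.92,0],"fingers": 1},{"angular": [0,0,0],"dp": [-1,-0.92,0],"fingers": 1}])

```text
time: 3.5
tool_pos: [425.1, 151.2, 231.2]
tcp_rot: [180.0, -0.0, 163.7]
ft_force: [-0.7, 0.2, -0.9]
finger_gap: -0.3
grip_force: 0.0
```

Emit:
step_arm(targets=[{"angular": [0,0,0],"dp": [-0.2,-0.18,0],"fingers": 1},{"angular": [0,0,0],"dp": [-0.4,-0.36,0.1],"fingers": 1},{"angular": [0,0,0],"dp": [-0.55,-0.5,0.3],"fingers": 1},{"angular": [0,0,0],"dp": [-0.66,-0.6,0.5],"fingers": 1},{"angular": [0,0,0],"dp": [-0.66,-0.6,0.65],"fingers": 1},{"angular": [0,0,0],"dp": [-0.66,-0.6,0.65],"fingers": 1},{"angular": [0,0,0],"dp": [-0.66,-0.6,0.65],"fingers": 1},{"angular": [0,0,0],"dp": [-0.66,-0.6,0.65],"fingers": 1}])

```text
time: 4.5
tool_pos: [519.7, -2.1, 103.5]
tcp_rot: [180.0, 0.2, 163.6]
ft_force: [0.5, 0.0, 1.1]
finger_gap: 0.4
grip_force: 0.0
```

```bash
python3 - <<'E'
from h import *
np.set_printoptions(precision=1,suppress=True)
s=sense(); X=np.array(s['tool_pos']); print(X,s['tcp_rot'],s['ft_force'],s['finger_gap'],s['time'])
for n in('top','side'):
    im=snapshot(n)
    p=proj(n,X); print(n,p)
    cv2.imwrite(f'pics/{n}2c.png',cv2.resize(im[150:270,260:400],(700,600),interpolation=2))
E
```

```text
[519.7  -2.1 103.5] [180.    0.2 163.6] [0.5 0.  1.1] 0.44861474733933854 4.5
top [327.6 206. ]
side [318.6 201.4]
```

View pics/side2c.png

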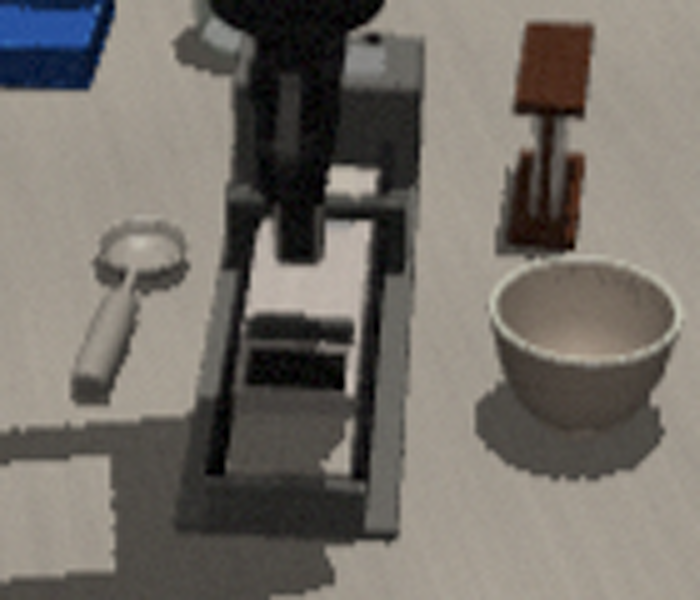

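The fingertips at side crop (300, 258) are in line with the slide. Lowering them should put them on the pad, at crop (297, 368). I'll go 5 mm forward and down.

Emit:
step_arm(targets=[{"angular": [0,0,0],"dp": [0.005,0.02,0.1],"fingers": 1},{"angular": [0,0,0],"dp": [0.005,0.025,0.2],"fingers": 1},{"angular": [0,0,0],"dp": [0.005,0.025,0.27],"fingers": 1},{"angular": [0,0,0],"dp": [0.005,0.025,0.285],"fingers": 1},{"angular": [0,0,0],"dp": [0.005,0.025,0.295],"fingers": 1},{"angular": [0,0,0],"dp": [0.005,0.025,0.305],"fingers": 1},{"angular": [0,0,0],"dp": [0.005,0.025,0.315],"fingers": 1},{"angular": [0,0,0],"dp": [0.005,0.025,0.32],"fingers": 1}])

```text
time: 5.6
tool_pos: [519.5, 2.2, 38.6]
tcp_rot: [180.0, 0.1, 163.6]
ft_force: [-4.3, 0.4, 8.1]
finger_gap: -0.3
grip_force: 3.9
```

Emit:
step_arm(targets=[{"angular": [0,0,0],"dp": [0,0,0.005],"fingers": 1},{"angular": [0,0,0],"dp": [0,0,0.01],"fingers": 1},{"angular": [0,0,0],"dp": [0,0,0.015],"fingers": 1},{"angular": [0,0,0],"dp": [0,0,0.02],"fingers": 1},{"angular": [0,0,0],"dp": [0,0,0.023],"fingers": 1},{"angular": [0,0,0],"dp": [0,0,0.025],"fingers": 1},{"angular": [0,0,0],"dp": [0,0,0.025],"fingers": 1},{"angular": [0,0,0],"dp": [0,0,0.025],"fingers": 1}])

```text
time: 6.6
tool_pos: [519.5, 2.2, 34.5]
tcp_rot: [180.0, 0.1, 163.6]
ft_force: [-8.4, 0.7, 15.5]
finger_gap: 0.1
grip_force: 8.1
```

Emit:
step_arm(targets=[{"angular": [0,0,0],"dp": [0,0,0.005],"fingers": 1},{"angular": [0,0,0],"dp": [0,0,0.01],"fingers": 1},{"angular": [0,0,0],"dp": [0,0.02,0.01],"fingers": 1},{"angular": [0,0,0],"dp": [0,0.04,0.01],"fingers": 1},{"angular": [0,0,0],"dp": [0,0.07,0.01],"fingers": 1},{"angular": [0,0,0],"dp": [0.001,0.1,0.01],"fingers": 1},{"angular": [0,0,0],"dp": [0.001,0.1,0.01],"fingers": 1},{"angular": [0,0,0],"dp": [0.001,0.1,0.01],"fingers": 1}])

```text
time: 7.6
tool_pos: [527.1, 19.6, 34.3]
tcp_rot: [-179.9, 0.3, 163.6]
ft_force: [-7.6, -10.0, 23.6]
finger_gap: 0.1
grip_force: 11.7
```

```bash
python3 - <<'E'
from h import *
im=snapshot('side'); cv2.imwrite('pics/side3c.png',cv2.resize(im[150:270,260:400],(700,600),interpolation=2))
E
```

```text
(no output)
```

View pics/side3c.png

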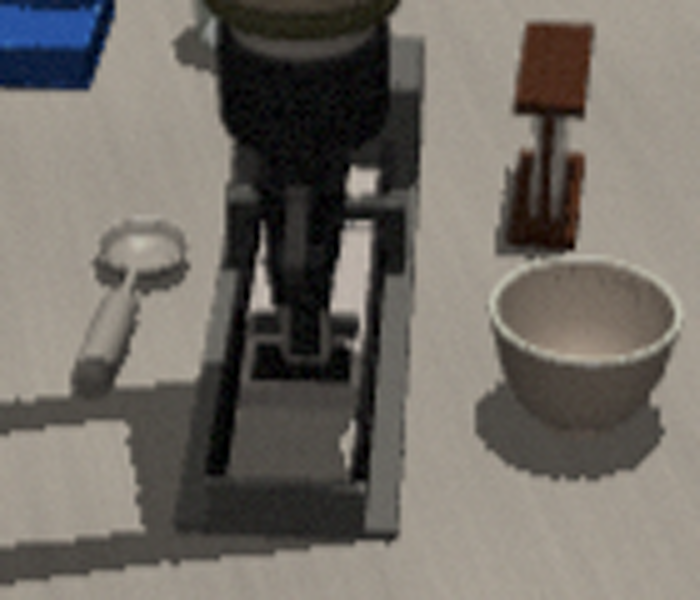

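The fingers at crop (303, 355) are on the slide near the rib. The slide is down and has started moving, so I'll keep pushing.

Emit:
step_arm(targets=[{"angular": [0,0,0],"dp": [0,0.03,0],"fingers": 1},{"angular": [0,0,0],"dp": [0,0.06,0],"fingers": 1},{"angular": [0,0,0],"dp": [0.002,0.09,0],"fingers": 1},{"angular": [0,0,0],"dp": [0.002,0.12,0],"fingers": 1},{"angular": [0,0,0],"dp": [0.003,0.15,0],"fingers": 1},{"angular": [0,0,0],"dp": [0.003,0.18,0],"fingers": 1},{"angular": [0,0,0],"dp": [0.004,0.2,0],"fingers": 1},{"angular": [0,0,0],"dp": [0.004,0.2,0],"fingers": 1}])

```text
time: 8.65
tool_pos: [538.1, 57.9, 34.3]
tcp_rot: [-179.9, 0.4, 163.6]
ft_force: [-5.2, -11.0, 20.1]
finger_gap: 0.0
grip_force: 12.6
```

Emit:
step_arm(targets=[{"angular": [0,0,0],"dp": [0,0.03,0.002],"fingers": 1},{"angular": [0,0,0],"dp": [0,0.06,0.002],"fingers": 1},{"angular": [0,0,0],"dp": [0.002,0.09,0.002],"fingers": 1},{"angular": [0,0,0],"dp": [0.002,0.12,0.002],"fingers": 1},{"angular": [0,0,0],"dp": [0.003,0.15,0.002],"fingers": 1},{"angular": [0,0,0],"dp": [0.003,0.17,0.002],"fingers": 1},{"angular": [0,0,0],"dp": [0.004,0.19,0.002],"fingers": 1},{"angular": [0,0,0],"dp": [0.004,0.19,0.002],"fingers": 1}])

```text
time: 9.65
tool_pos: [548.4, 95.0, 34.0]
tcp_rot: [-180.0, 0.4, 163.6]
ft_force: [-3.4, -11.0, 19.9]
finger_gap: 0.3
grip_force: 12.2
```

Emit:
step_arm(targets=[{"angular": [0,0,0],"dp": [0,0.01,0],"fingers": 1},{"angular": [0,0,0],"dp": [0,0.02,0],"fingers": 1},{"angular": [0,0,0],"dp": [0,0.03,0],"fingers": 1},{"angular": [0,0,0],"dp": [0,0.04,0],"fingers": 1},{"angular": [0,0,0],"dp": [0.001,0.05,0],"fingers": 1},{"angular": [0,0,0],"dp": [0.001,0.055,0],"fingers": 1},{"angular": [0,0,0],"dp": [0.001,0.06,0],"fingers": 1},{"angular": [0,0,0],"dp": [0.001,0.06,0],"fingers": 1}])

```text
time: 10.65
tool_pos: [550.6, 102.6, 33.9]
tcp_rot: [-179.6, 0.4, 163.5]
ft_force: [-9.6, -30.2, 26.6]
finger_gap: 0.1
grip_force: 21.6
```

```bash
python3 - <<'E'
from h import *
im=snapshot('top'); cv2.imwrite('pics/top4c.png',cv2.resize(im[155:240,230:365],(800,504),interpolation=2))
im=snapshot('side'); cv2.imwrite('pics/side4c.png',cv2.resize(im[150:270,260:400],(700,600),interpolation=2))
E
```

```text
(no output)
```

View pics/side4c.png

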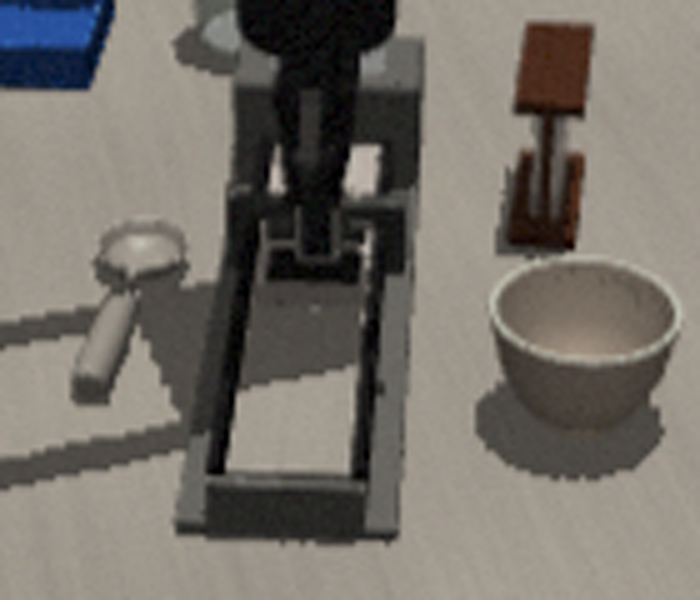

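```bash
python3 - >o.txt <<'E'
exec(open('fit.py').read())
U=lambda u,v:(260+u/5,150+v/5)
a=M(atz('side',U(297,388),42.5));b=M(atz('side',U(315,280),34.5));print('rear edge pad',a,b,b-a)
print(proj('side',W(p,(145.5-117+-11,0,34)))) 
for xs in(58,62,65.5): print(xs,[(proj('side',W(p,(xs+o,0,34)))-[260,150])*5 for o in(-60,-48)],[(proj('top',W(p,(xs+o,0,34)))-[230,155])*5.926 for o in(-60,-48)])
for xs in(-3,0): print('edge',xs,(proj('side',W(p,(xs,0,28.5)))-[260,150])*5)
E
tail -6 o.txt
```

```text
[321.6 205. ]
58 [array([305.5, 296.8]), array([307. , 283.2])] [array([442.3, 271.8]), array([419.9, 265.2])]
62 [array([306. , 292.2]), array([307.5, 278.7])] [array([434.8, 269.6]), array([412.5, 263.1])]
65.5 [array([306.4, 288.3]), array([307.9, 274.8])] [array([428.3, 267.7]), array([406. , 261.2])]
edge -3 [305.4 307.3]
edge 0 [305.8 303.9]
```

View pics/top4c.png

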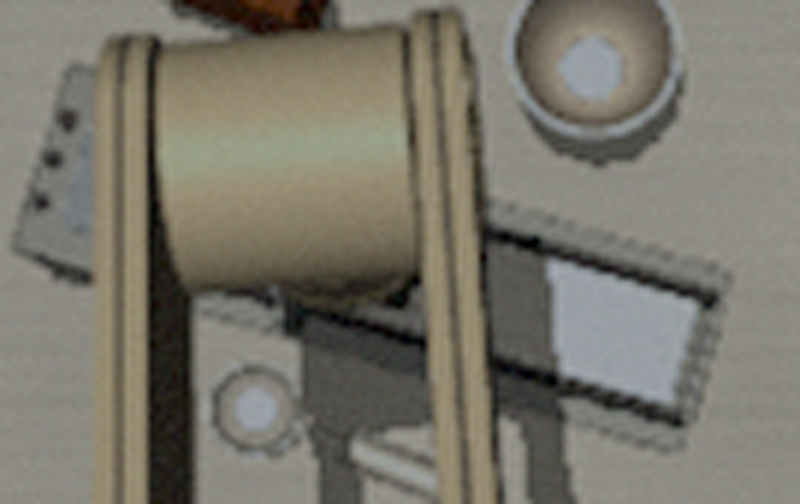

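Pushing now meets 30 N, up from 11 N, after 7.6 mm. That fits the stop, and the pad edge at crop row 280 fits slide x of about 62. I'll push slightly more, take the push off, then lift.

Emit:
step_arm(targets=[{"angular": [0,0,0],"dp": [0,0.01,0],"fingers": 1},{"angular": [0,0,0],"dp": [0,0.015,0],"fingers": 1},{"angular": [0,0,0],"dp": [0,0.015,0],"fingers": 1},{"angular": [0,0,0],"dp": [0,0.015,0],"fingers": 1},{"angular": [0,0,0],"dp": [0,0,0],"fingers": 1},{"angular": [0,0,0],"dp": [0,-0.01,0],"fingers": 1},{"angular": [0,0,0],"dp": [0,-0.015,0],"fingers": 1},{"angular": [0,0,0],"dp": [0,-0.015,0],"fingers": 1}])

```text
time: 11.75
tool_pos: [550.6, 102.5, 34.0]
tcp_rot: [-179.9, 0.4, 163.5]
ft_force: [-3.9, -16.1, 20.6]
finger_gap: 0.7
grip_force: 18.8
```

Emit:
step_arm(targets=[{"angular": [0,0,0],"dp": [0,-0.01,0],"fingers": 1},{"angular": [0,0,0],"dp": [0,-0.015,0],"fingers": 1},{"angular": [0,0,0],"dp": [0,-0.015,-0.005],"fingers": 1},{"angular": [0,0,0],"dp": [0,-0.015,-0.01],"fingers": 1},{"angular": [0,0,0],"dp": [0,-0.015,-0.02],"fingers": 1},{"angular": [0,0,0],"dp": [0,-0.02,-0.05],"fingers": 1},{"angular": [0,0,0],"dp": [0,-0.03,-0.15],"fingers": 1},{"angular": [0,0,0],"dp": [0,-0.05,-0.3],"fingers": 1}])

```text
time: 12.75
tool_pos: [543.2, 96.0, 90.3]
tcp_rot: [-180.0, -0.1, 163.6]
ft_force: [0.1, 0.6, 1.1]
finger_gap: -0.1
grip_force: 0.0
```

Emit:
step_arm(targets=[{"angular": [0,0,0],"dp": [0,-0.1,-0.2],"fingers": 1},{"angular": [0,0,0],"dp": [0,-0.3,-0.4],"fingers": 1},{"angular": [0,0,0],"dp": [0,-0.5,-0.4],"fingers": 1},{"angular": [0,0,0],"dp": [0,-0.7,-0.4],"fingers": 1},{"angular": [0,0,0],"dp": [0,-0.9,-0.4],"fingers": 1},{"angular": [0,0,0],"dp": [0,-0.9,-0.4],"fingers": 1},{"angular": [0,0,0],"dp": [0,-0.9,-0.4],"fingers": 1},{"angular": [0,0,0],"dp": [0,-0.9,-0.4],"fingers": 1}])

```text
time: 13.75
tool_pos: [493.7, -75.8, 170.3]
tcp_rot: [180.0, 0.0, 163.6]
ft_force: [0.2, 0.6, 0.1]
finger_gap: -0.2
grip_force: 0.0
```

```bash
python3 - <<'E'
from h import *
a=cv2.resize(snapshot('top')[165:230,235:355],(720,390),interpolation=2)
b=cv2.resize(snapshot('side')[150:250,290:350],(360,600),interpolation=2)
cv2.imwrite('pics/t5.png',cv2.resize(np.hstack([cv2.copyMakeBorder(a,0,210,0,0,0),b]),(800,444)))
E
```

```text
(no output)
```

View pics/t5.png

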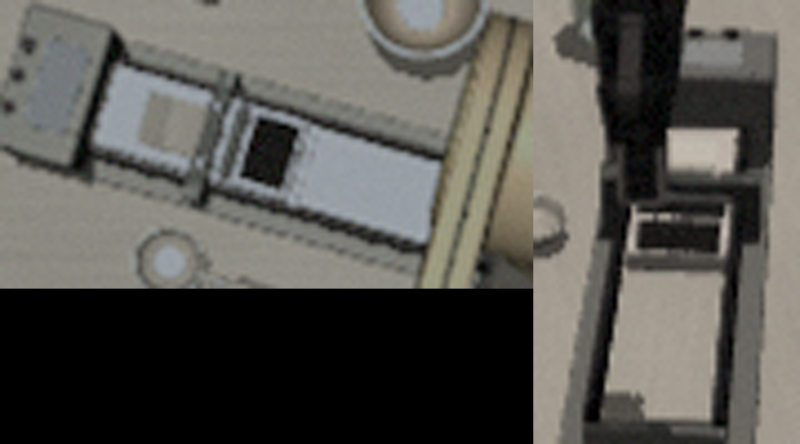

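The top crop shows the pad at (270, 153) and the bridge at (217, 143). That is 54 px, or about 39 mm, where home is 37.5 mm. In the side crop only about 7 mm of the slide's rear face shows above the plate, so the plate has risen, and the bowl and spoon in view look unmoved.

```bash
python3 -c "
from bench import *
print(hand_in())"
```

```text
the job is handed in; nothing more can be done
None
```

I pressed the slide down, pushed it under the bridge and leaf spring until it hit a hard stop at the head, then let go and handed the job in; the last pictures showed it home within about 2 mm with the lift plate up behind it, but the hand-in gave no verdict.

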